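# Swap the mills on the sloping charging dock, port to the mark

### The arm

A 7-joint arm with a two-finger parallel gripper is mounted at the origin on the work surface. World frame = base frame: x ahead of the robot, y to its left, z up, the work surface at z = 0. Lengths are in mm, angles in rad, forces in N, time in s.
With the tool pointing down it reaches from about 400 to 900 mm from the base axis. Payload 5.5 kg.
Tool frame: the origin (TCP) lies midway between the tips of the shut fingers; the grasp point (between the pads) lies 19 mm behind it; z points along the fingers, y is the line along which they close (so a half turn about z gives the same grasp; the last joint's range is limited). The gripper opens to 92 mm and grips with 3 to 60 N. Pads are 19 mm wide; open, the fingers measure 130 mm over their backs; the gripper's body (75 mm by 190 mm) begins 47 mm behind the grasp point.
Start: joints at [-0.952, 0.501, -0.427, 1.55, 0.221, 1.138, -0.21], TCP at [226.384, 609.303, 226.729] pointing down, gripper open.
Joint ranges: [-2.88, 2.88], [-0.31, 2.03], [-1.54, 1.56], [0.2, 2.42], [-1.41, 4.55], [0.19, 2.02], [-2.57, 2.57]. Speed limits (rad/s): [2.57, 2.57, 3.14, 3.14, 3.14, 3.14, 3.14].

### API

Orientations are given as a rotation vector (axis times angle).
In Python, from plant import readout, vision, job gives the robot as it stands.
- The arm moves only by the tool servo_tool, never from a script. Its argument "series" is one flat list of numbers, 4 for each row, row after row: the shift along the world's x, y, z each as a share of 0.04 m, from -1 to 1, then the turn about the world's z as a share of 0.1 rad, from -1 to 1. In form: [tx, ty, tz, spin, tx, ty, tz, spin, ...]. A call has 1 to 20 rows; each row shifts and turns the commanded pose from where the row before left it; what a row does not reach is not made up. A row lasts 1/8 s, in which the tool goes at most 62.5 mm and 10.7 degrees, less where a joint would pass 70% of its speed; a pose out of reach is approached as far as the arm can. A call with a number of a shift or a turn outside -1 to 1 is refused whole. A call with a gripper value outside its range is refused whole. "jaw" is the closure, from 0 (fully open) to 1 (shut), set as the call begins (left out, the last holds). The fingers move at their own pace and stop on an object; the grip force is fixed at half the most. Time passes only in rows, so rows that do not move let the fingers close. It gives the time, the measured TCP pose, the force, the opening and the grip force at its end, in the units of the state.
- readout.sense(): the state, without advancing time (a new reading comes with each control period).
- vision.camera(name): name is "scene" or "side" or "wrist"; returns the picture (400x640x3 uint8, red, green, blue); there is no depth.
- vision.camera_params(name): a dict with "fov_y" (degrees; the focal length in pixels is half the picture's height over the tangent of half this angle, whatever the lens; pixels are square), "cx", "cy" (the principal point, pixels), "camera_from_world" (4x4, takes a point from world to camera coordinates); the wrist camera has in their place "tool_from_camera" (4x4, takes a point from camera to tool coordinates, whose origin is the TCP and whose axes are the flange's). Camera axes: x right, y up, looking along -z (the intrinsics and any distortion apply to the point x, -y, -z); pixel columns grow to the right and rows downward; lengths in mm; the calibration is good to about 2 mm. A picture is of the moment at which its call begins: read the wrist's pose just before it. camera_params takes no time and is no camera call.
- job.job_done(): hands the job in; it is judged then, once.
The state is a dict: "clock": time; "qpos": joint angles; "dq": joint speeds; "effort": joint torques, N m; "eef_pos": TCP position; "orientation": TCP orientation; "wrist_force": force on the tool from outside, world axes, zero at the start; "ft_torque": the same for the moment, N m; "grip_width": opening from 0.0 (shut) to 1.0 (fully open); "finger_force": force on a finger pad.
Only numpy, scipy, OpenCV 4.12 (cv2) and the standard library are available. Lean on these libraries where they do the work, as an engineer would, in place of code of your own. Each camera call takes 0.05 s, during which the arm holds its last target. There are 200 camera calls.

### The job

The white salt mill in the sloping charging dock is full: lift it out and stand it upright on the round red trivet, foot wholly on it, and let go. Then put the orange pepper mill from the bamboo board all the way down into the dock, turned about its axis so that the black charging port on its side faces straight at the green mark on the dock's collar, and let go. Set both down gently, leave the dock's collar as it is set, and do not shove or tip the jug, bottle or any of the other things around.

Things in the scene. Friction and masses are not known exactly. Their poses are not given: they have to be found in the camera images.
- salt: White mill, 150 mm tall, 0.2-0.45 kg, heavy foot. Origin: underside centre; z up its axis; x to its black charging port (rib 12 mm wide, 54-84 mm up; a black line on the top points the same way). Round: foot 50 mm diameter, 56 at 36 mm up, waist 42 at 85-97, cap 50 mm cylinder at 101-140 (grip here, along the axis). Starts in the dock's cup, axis along the cup's.
- pepper: Orange mill, 150 mm tall, 0.2-0.45 kg, heavy foot. Origin: underside centre; z up its axis; x to its black charging port (rib 12 mm wide, 54-84 mm up; a black line on the top points the same way). Round: foot 50 mm diameter, 56 at 36 mm up, waist 42 at 85-97, cap 50 mm cylinder at 101-140 (grip here, along the axis). Starts upright on the board, any yaw, by jug and bottle.
- pepper_port (a point): centre of the outer face of the orange mill's black port: in the mill's frame 28.5 mm along x, 69 mm up z. Axes as the mill's.
- dock: charging dock, fixed: dark base 130 x 110 mm, 16 mm high, grey sloping block (to about 75 mm) with a black round cup. Origin: under the base, 5 mm from its centre, z up. The cup's axis leans 25 degrees from vertical to the dock's -x side (roughly to the robot); the centre of the cup's floor is 20 mm along x, 52 mm up.
- collar: white ring round the cup (98 mm outside, 22-32 mm above the cup floor) with a green mark; very stiff hinge. Origin: centre of the cup floor, where a docked mill's underside centre belongs; z out along the cup axis (25 deg from vertical); x towards the mark, up to 115 deg either way from uphill. Cup: inside 53 mm diameter at the floor, 60 at 36 mm, 65 at the lip 41 mm up; 1.5 to 2.5 mm play round a mill.
- mark (a point): the green mark on the collar: 55 mm along the collar's x, 36 mm up its z. Axes as the collar's.
- trivet: red silicone trivet, fixed disc 160 mm diameter, 8 mm thick. Origin: centre of the underside, z up.
- board: bamboo cutting board, fixed, 200 (x) x 250 (y) x 18 mm, lying flat. Origin: centre of the underside, z up.
- jug: glass measuring jug standing on the board, 80 mm diameter at the rim (72 at the foot), 120 mm tall; handle out to 71 mm from the axis along its +y, from 25 to 105 mm up. Small spout lip to 52 mm along its +x. Origin: centre of the underside, z up.
- oil: green glass oil bottle standing on the board, 58 mm diameter, 140 mm tall. Origin: centre of the underside, z up.
- jar: amber jar with steel lid, 68 mm diameter, 90 mm tall, loose on the counter. Origin: centre of the underside.
- bowl: blue bowl, 110 mm diameter, 50 mm tall, loose on the counter. Origin: centre of the underside.
- tin: green tin, 80 mm diameter, 110 mm tall, loose on the counter. Origin: centre of the underside.
- mug: white mug, 80 mm diameter, 90 mm tall, handle along its +y, loose on the counter. Origin: centre of the underside.
Things that resemble listed ones, but are neither listed nor needed, are in the scene too. Several things have the shape of the pepper; the one meant has the colours described above.

How it is judged:
By the outcome, as a careful person would: the job done as asked, in the order asked, and still so for the second after the job is handed in, with the robot touching nothing.
It also fails if it takes over 72 s, if anything falls off the work surface, if the arm or the gripper's body presses on something with over 40 N, if the wrist force passes 120 N, or if a joint passes its speed limit or range.

## Working session

There is one attempt and no reset: what is moved stays moved. The work goes in short steps, Python scripts to look and compute and a tool call to move; the robot and the scene stay as the last step left them, time stands still between calls to the robot, and variables do not carry over. Pictures are saved under pics/ and viewed, at most 10 in all, crops included, and the job is handed in when it is done.

Besides the shell and the picture viewer there is one more tool, called after "Request:" by a JSON object that holds its "method" and its "body", one argument or row to a line. servo_tool: Moves the arm, as the interface text tells. Its arguments: {"type":"object","properties":{"series":{"type":"array","items":{"type":"number"}},"jaw":{"type":"number"}},"required":["series"]}

```bash
mkdir -p pics; ls; cat > h.py <<'E'
import numpy as np, cv2
from plant import readout, vision, job
from scipy.spatial.transform import Rotation as R
def params(n,st=None):
    p=vision.camera_params(n)
    f=200/np.tan(np.radians(p['fov_y'])/2)
    if 'camera_from_world' in p: C=np.array(p['camera_from_world'])
    else:
        T=np.eye(4);T[:3,:3]=R.from_rotvec(st['orientation']).as_matrix();T[:3,3]=st['eef_pos']
        C=np.linalg.inv(T@np.array(p['tool_from_camera']))
    return f,p['cx'],p['cy'],C,p
def ray(P,u,v):
    f,cx,cy,C,_=P; d=np.array([(u-cx)/f,-(v-cy)/f,-1.]); Ci=np.linalg.inv(C)
    return Ci[:3,3],Ci[:3,:3]@d
def onz(P,u,v,z):
    o,d=ray(P,u,v); return o+d*(z-o[2])/d[2]
def proj(P,X):
    f,cx,cy,C,_=P; c=C[:3,:3]@np.array(X,float)+C[:3,3]
    return np.array([cx+f*c[0]/-c[2], cy-f*c[1]/-c[2]])
def tri(P1,a,P2,b):
    o1,d1=ray(P1,*a);o2,d2=ray(P2,*b)
    s=np.linalg.lstsq(np.c_[d1,-d2],o2-o1,rcond=None)[0]
    p=o1+s[0]*d1;q=o2+s[1]*d2; return (p+q)/2,np.linalg.norm(p-q)
def shot(n,name):
    st=readout.sense(); im=vision.camera(n); cv2.imwrite(f'pics/{name}.png',im[:,:,::-1]); return im,params(n,st)
E
python3 - <<'E'
from h import *
for n in ['scene','side','wrist']:
    im,P=shot(n,n+'0'); print(n,P[0:3],[k for k in P[4]],{k:v for k,v in P[4].items() if k not in('camera_from_world','tool_from_camera')}); print(np.linalg.inv(P[3]).round(2))
print(readout.sense())
E
```

```text
pics
scene (np.float64(452.265835094616), 316.06393631159665, 199.0867552936211) ['fov_y', 'cx', 'cy', 'camera_from_world'] {'fov_y': 47.71173412913249, 'cx': 316.06393631159665, 'cy': 199.0867552936211}
[[ 7.40000e-01 -5.10000e-01  4.40000e-01  1.18031e+03]
 [ 6.70000e-01  5.70000e-01 -4.70000e-01 -7.01470e+02]
 [-1.00000e-02  6.40000e-01  7.70000e-01  1.24260e+03]
 [ 0.00000e+00  0.00000e+00  0.00000e+00  1.00000e+00]]
side (np.float64(446.92066719868524), 319.8686403684182, 202.74764986119288) ['fov_y', 'cx', 'cy', 'camera_from_world'] {'fov_y': 48.217672972825355, 'cx': 319.8686403684182, 'cy': 202.74764986119288}
[[ 8.50000e-01  3.30000e-01 -4.20000e-01 -7.58200e+01]
 [-5.30000e-01  4.80000e-01 -6.90000e-01 -1.03669e+03]
 [-2.00000e-02  8.10000e-01  5.80000e-01  9.53780e+02]
 [ 0.00000e+00  0.00000e+00  0.00000e+00  1.00000e+00]]
wrist (np.float64(337.004241040659), 320.5493802197297, 199.1783405523368) ['fov_y', 'cx', 'cy', 'tool_from_camera'] {'fov_y': 61.37524014080516, 'cx': 320.5493802197297, 'cy': 199.1783405523368}
[[ 3.5000e-01 -9.1000e-01 -2.3000e-01  1.6615e+02]
 [ 9.4
[... 152 characters left out ...]
ock': 0.15, 'qpos': array([-0.95179874,  0.50164531, -0.42683521,  1.55118768,  0.22081848,
        1.13831706, -0.21028285]), 'dq': array([ 0.00106159, -0.00226562,  0.00068578, -0.00372067, -0.00058562,
       -0.00110844, -0.00012375]), 'effort': array([-7.65325036e-03, -5.67098200e+01, -5.82557917e+00, -2.79453939e+01,
       -6.87449123e-02,  2.65683874e-02,  1.19246133e-04]), 'eef_pos': array([226.26586466, 608.7751878 , 225.91839153]), 'orientation': array([-5.55785173e-01, -3.09172440e+00,  2.31273792e-03]), 'wrist_force': array([-0.27525983, -0.50775997,  0.24939324]), 'ft_torque': array([-0.00588987,  0.00926001, -0.03090354]), 'finger_force': 0.0, 'grip_width': 0.9983429080127303}
```

View pics/scene0.png

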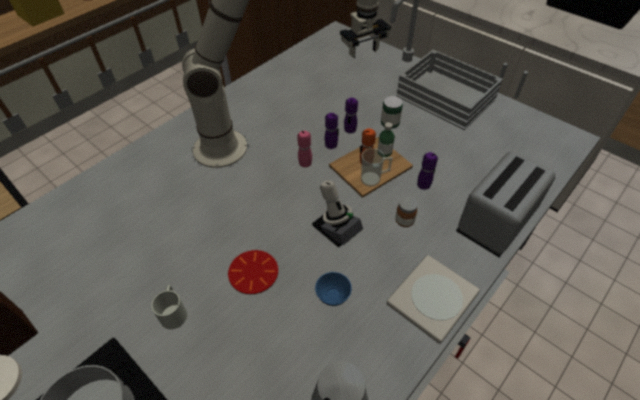

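View pics/side0.png

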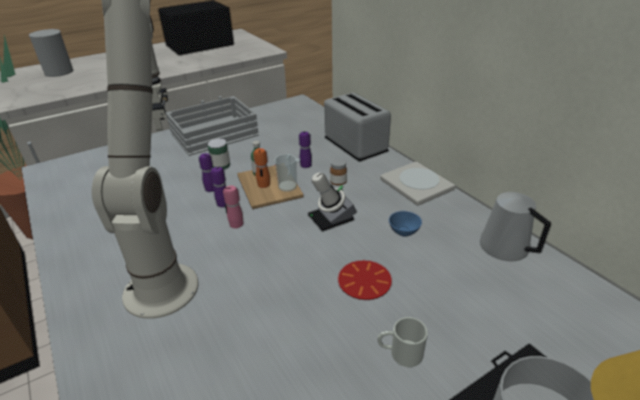

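The scene shows the orange pepper mill at (368,140) on the board at (371,168), with the jug at (371,168) and the oil at (386,142). The salt mill in the dock is at (333,200) and the trivet at (253,271). Mills it could be confused with are the purple ones at (350,115), (331,130) and (428,170), and the pink one at (305,148). I'm choosing the orange one, at side (262,168), and checking it in a close crop.

```bash
python3 - <<'E'
from h import *
a=cv2.imread('pics/scene0.png')[110:250,300:440]; b=cv2.imread('pics/side0.png')[130:240,225:365]
a=cv2.resize(a,(590,590),interpolation=3)[:, :]; b=cv2.resize(b,(590,464),interpolation=3)
cv2.imwrite('pics/ca.png',a)
S=params('scene');D=params('side')
hs=lambda f:cv2.cvtColor(cv2.imread(f),cv2.COLOR_BGR2HSV)
def blobs(P,name,lo,hi,z,mn=5):
    m=cv2.inRange(hs(f'pics/{name}0.png'),lo,hi); n,l,s,c=cv2.connectedComponentsWithStats(m)
    for i in range(1,n):
        if s[i,4]>=mn: print(name,s[i],c[i].round(1),onz(P,*c[i],z).round(1))
for P,n in((S,'scene'),(D,'side')):
    print('red');blobs(P,n,(0,180,90),(6,255,255),8,100);print('orange');blobs(P,n,(6,170,80),(16,255,255),100,20)
    print('green');blobs(P,n,(50,130,40),(80,255,255),88)
    print('blue');blobs(P,n,(100,120,60),(115,255,255),45,100)
E
```

```text
red
scene [ 229  251   49   42 1520] [252.8 271.7] [ 522.3 -300.     8. ]
orange
scene [363 129  12   7  65] [368.9 132.3] [452.2 370.1 100. ]
scene [249 280   4  10  21] [250.7 284.5] [ 597.8 -362.6  100. ]
green
scene [347 213   5   4  10] [349.6 214.6] [642.   27.4  88. ]
blue
scene [316 280  32  25 439] [330.2 293.6] [ 766.9 -210.7   45. ]
red
side [ 340  262   50   37 1128] [364.6 279.9] [ 511.2 -308.2    8. ]
orange
side [255 150  11  15 129] [259.9 156.8] [513.7 369.5 100. ]
side [257 168  12  19 126] [263.  177.8] [455.9 226.2 100. ]
side [366 263   5   8  24] [368.1 266.2] [ 493.2 -342.9  100. ]
side [352 264   7   7  22] [355.  266.9] [ 461.9 -325.4  100. ]
side [374 270  10   5  24] [378.8 271.8] [ 503.8 -376.1  100. ]
side [342 273  11   4  26] [347.2 274.3] [ 427.8 -336.9  100. ]
side [377 280  11   4  28] [382.1 281.4] [ 489.  -408.9  100. ]
side [345 282  10   5  25] [349.4 283.9] [ 412.6 -368.7  100. ]
side [358 286   5   9  26] [360.3 290.3] [ 423.  -402.6  100. ]
side [371 286   7   8  25] [374.2 289.4] [ 454.2 -419.9  100. ]
green
blue
```

View pics/ca.png

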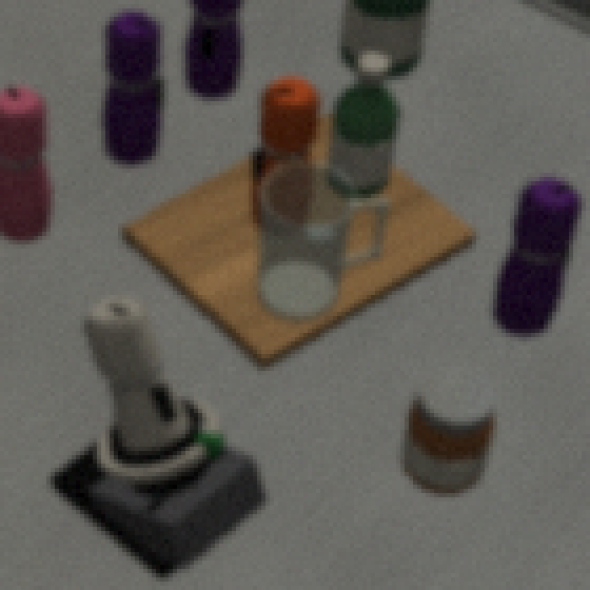

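The crop confirms it: the orange mill is at crop (290,120), behind the jug and beside the green bottle, with its port on the left side at (259,165). The green mark is at (210,440), and the salt leans toward the robot. Next I move the wrist camera over the dock and board.

Request:
{"method": "servo_tool", "body": {
  "series": [0.55,-1,0.3,0.2,0.55,-1,0.3,0.2,0.55,-1,0.3,0.2,0.55,-1,0.3,0.2,0.55,-1,0.3,0.2,0.55,-1,0.3,0.2,0.55,-1,0.3,0.2,0.55,-1,0.3,0.2,0.55,-1,0.3,0.2,0.55,-1,0.3,0.2,0,0,0,0,0,0,0,0]
}}

```text
clock: 1.65
eef_pos: [445.9, 209.7, 346.5]
orientation: [-0.245, -3.131, -0.0]
wrist_force: [-0.3, -0.0, 0.5]
grip_width: 0.999
finger_force: 0.0
```

```bash
python3 - <<'E'
from h import *
im,P=shot('wrist','w1'); print(readout.sense()['eef_pos'],readout.sense()['clock'])
E
```

```text
[445.52364704 210.3013841  346.31097102] 1.7
```

View pics/w1.png

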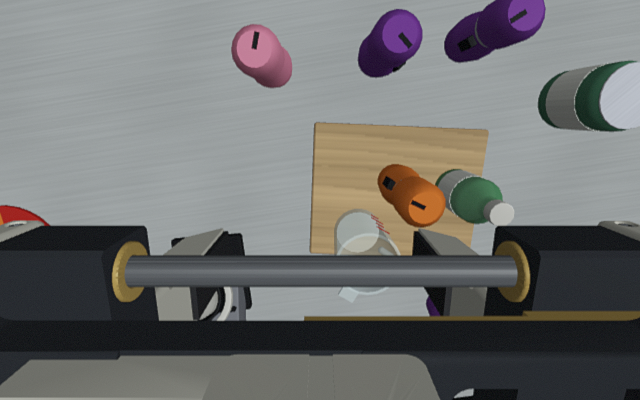

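The wrist view (image up = toward the robot) shows the orange mill's cap at about (420,203) and its port at (389,184). The oil neck is at (500,212), the jug at (366,262), and the dock is hidden by the gripper. I'll move out past the dock so it appears in the clear half.

Request:
{"method": "servo_tool", "body": {
  "series": [0.9,-0.4,0,0.22,0.9,-0.4,0,0.22,0.9,-0.4,0,0.22,0.9,-0.4,0,0.22,0.9,-0.4,0,0.22,0.9,-0.4,0,0.22,0.9,-0.4,0,0.22,0,0,0,0,0,0,0,0]
}}

```text
clock: 2.82
eef_pos: [697.4, 99.5, 345.8]
orientation: [0.001, -3.14, -0.002]
wrist_force: [-0.8, 0.9, 0.4]
grip_width: 1.001
finger_force: 0.0
```

```bash
python3 - <<'E'
from h import *
im,P=shot('wrist','w2'); print(readout.sense()['eef_pos'],readout.sense()['orientation'])
cv2.imwrite('pics/w2c.png',cv2.resize(im[0:240,130:530,::-1],(800,480),interpolation=3))
E
```

```text
[697.29293939  99.65756701 346.40015527] [ 1.47434282e-03 -3.14032042e+00 -1.75753552e-03]
```

View pics/w2c.png

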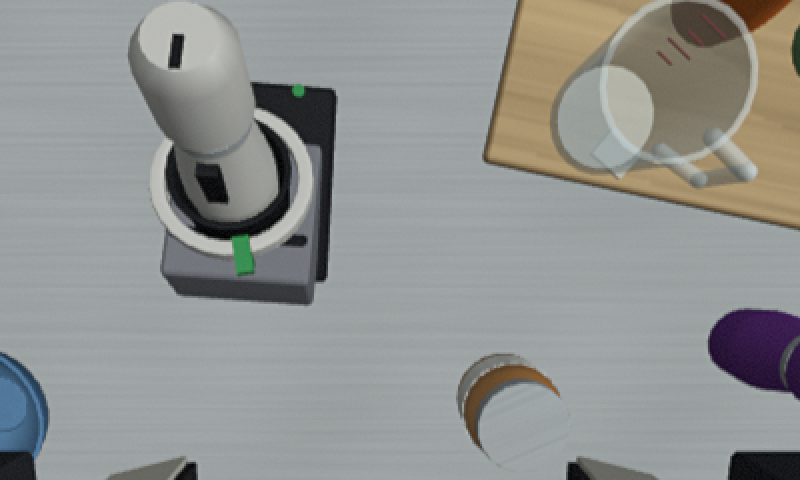

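The close view shows the salt's cap top at crop (176,42) and the ring centre near (232,182). The green mark is at (243,254), nearly uphill, and the base's back-right corner is at (335,90). The small green dot at (298,91) on the base is only a decoy. Next I work out the numbers.

```bash
cat >> h.py <<'E'
E
python3 - <<'E'
from h import *
from scipy.optimize import least_squares
import json
st=readout.sense();W=params('wrist',st);S=params('scene')
c=lambda x,y:(130+x/2-.25,y/2-.25)
im=cv2.imread('pics/w2.png');hs=cv2.cvtColor(im,cv2.COLOR_BGR2HSV)
m=cv2.inRange(hs,(50,120,40),(85,255,255));n,l,s,cc=cv2.connectedComponentsWithStats(m)
for i in range(1,n):
    if s[i,4]>15: print('green',s[i],cc[i])
mk=max([(s[i,4],i) for i in range(1,n) if cc[i][0]<300 and cc[i][1]>100])[1];mk=cc[mk]
print('mark tri',tri(W,mk,S,(349.6,214.6)),'onz',onz(W,*mk,95))
for a,b,z,t in((c(258,82),c(335,90),16,'back'),(c(336,95),c(326,275),16,'right'),(c(182,292),c(312,304),16,'blockfront')):
    p,q=onz(W,*a,z),onz(W,*b,z);print(t,p.round(1),q.round(1),np.degrees(np.arctan2(*(q-p)[:2])).round(1))
# white ring outer edge points in crop
def model(p):
    x,y,ps=p;Rz=R.from_euler('z',ps);F=np.array([x,y,0])+Rz.apply([20,0,52]);A=Rz*R.from_euler('y',-25,degrees=True)
    return F,A
pts=[((150,182),32),((162,145),32),((165,222),32),((313,180),22),((300,140),22),((285,239),22),((232,256),22)]
def res(p):
    F,A=model(p);r=[]
    for (u,v),h in pts:
        o,d=ray(W,*c(u,v));o=A.inv().apply(o-F);d=A.inv().apply(d);q=o+d*(h-o[2])/d[2];r.append(np.hypot(q[0],q[1])-49)
    p0=onz(W,*c(335,90),16);Rz=R.from_euler('z',p[2])
    r.append((p[2]+np.radians(5))*40)
    return r
s=least_squares(res,[600,0,-.08]);F,A=model(s.x);print('dock',s.x,res(s.x));print('F',F,'axis',A.apply([0,0,1]))
o,d=ray(W,*mk);o=A.inv().apply(o-F);d=A.inv().apply(d);q=o+d*(36-o[2])/d[2];print('mark in cup',q,np.degrees(np.arctan2(q[1],q[0])),np.hypot(*q[:2]))
top=A.apply([0,0,150])+F;print('salt top',top,'predpix crop',(proj(W,top)-[129.75,-.25])*[2,2],'scene',proj(S,top))
print('base corner br',onz(W,*c(335,90),16))
E
```

```text
green [276  43   7   6  34] [278.85294118  45.26470588]
green [245 117  12  20 166] [250.94578313 126.76506024]
mark tri (array([647.50707488,  18.14285681, 101.89395177]), np.float64(2.12050183968402)) onz [646.83285233  16.19849707  95.        ]
back [537.2  16.2  16. ] [542.1  67.5  16. ] 5.4
right [545.2  68.1  16. ] [664.   59.2  16. ] 94.3
blockfront [676.1 -44.2  16. ] [684.6  48.7  16. ] 5.2
dock [ 5.94050684e+02  1.01518628e+01 -7.29458437e-02] [np.float64(-0.4322724483562581), np.float64(-2.7406711588954806), np.float64(0.19562524027740125), np.float64(-1.7021700870523162), np.float64(-0.5634387667552332), np.float64(-0.9706776519657438), np.float64(-1.177670139440238), np.float64(0.5728247550678189)]
F [613.99749627   8.69423942  52.        ] axis [-0.42149436  0.03080091  0.90630779]
mark in cup [51.71089061 12.14867846 36.        ] 13.221001213458477 53.118797007519056
salt top [550.77334166  13.31437636 187.94616806] predpix crop [180.86981932  29.99109907] scene [325.63376938 182.4235776 ]
base corner br [542.08135095  67.50713173  16.        ]
```

Request:
{"method": "servo_tool", "body": {
  "series": [-0.82,-0.55,-0.6,-0.22,-0.82,-0.55,-0.6,-0.22,-0.82,-0.55,-0.6,-0.22,-0.83,-0.53,-0.6,-0.21,0,0,-0.7,0,0,0,-0.7,0,0,0,-0.7,0,0,0,-0.4,0,0,0,0,0,0,0,0,0],
  "jaw": 0
}}

```text
clock: 4.12
eef_pos: [567.5, 10.5, 151.9]
orientation: [0.139, 3.137, 0.0]
wrist_force: [-0.1, -0.6, -0.5]
grip_width: 0.999
finger_force: 0.0
```

```bash
python3 - <<'E'
from h import *
for n in('scene','side'):
    im,P=shot(n,n+'1'); 
a=cv2.imread('pics/scene1.png')[150:250,280:380]; b=cv2.imread('pics/side1.png')[140:240,280:380]
cv2.imwrite('pics/c3.png',cv2.resize(np.hstack([a,b]),(800,400),interpolation=2))
E
```

```text
(no output)
```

View pics/c3.png

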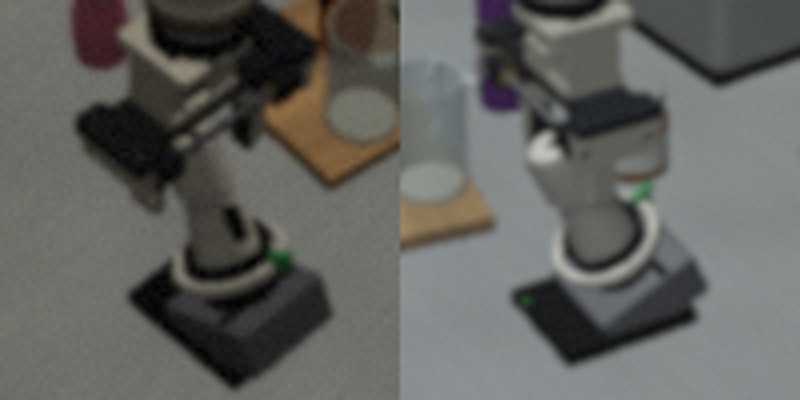

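Both views show the open fingers straddling the salt's cap, with the mark at crop (278,258) on the left and (640,192) on the right. I make a small trim and then close.

Request:
{"method": "servo_tool", "body": {
  "series": [-0.06,0.04,-0.15,0,0,0,0,0]
}}

```text
clock: 4.47
eef_pos: [563.8, 11.9, 144.4]
orientation: [-0.139, -3.138, -0.0]
wrist_force: [-0.3, 0.3, -0.3]
grip_width: 1.001
finger_force: 0.0
```

Request:
{"method": "servo_tool", "body": {
  "series": [0,0,0,0,0,0,0,0,0,0,0,0,0,0,0,0,0,0,0,0,0,0,0,0],
  "jaw": 1
}}

```text
clock: 5.22
eef_pos: [564.1, 11.7, 144.6]
orientation: [-0.139, -3.138, 0.0]
wrist_force: [-0.2, -0.2, -0.3]
grip_width: 0.541
finger_force: 30.0
```

Request:
{"method": "servo_tool", "body": {
  "series": [-0.1,0.01,0.22,0,-0.21,0.02,0.45,0,-0.21,0.02,0.45,0,-0.21,0.02,0.45,0,-0.21,0.02,0.45,0,0,0,0.8,0,0,0,0.8,0,0,0,0,0,0,0,0,0]
}}

```text
clock: 6.35
eef_pos: [526.0, 15.2, 289.0]
orientation: [-0.139, -3.138, 0.0]
wrist_force: [-0.0, -0.3, -2.8]
grip_width: 0.541
finger_force: 30.0
```

```bash
python3 - <<'E'
from h import *
print(readout.sense()['wrist_force'],readout.sense()['ft_torque'])
for n in('scene','side'):
    im,P=shot(n,n+'2'); print(n,proj(P,readout.sense()['eef_pos']))
a=cv2.imread('pics/scene2.png')[130:250,260:380]; b=cv2.imread('pics/side2.png')[120:240,260:380]
cv2.imwrite('pics/c4.png',cv2.resize(np.hstack([a,b]),(800,400),interpolation=2))
E
```

```text
[-0.0133522  -0.26183865 -2.81544627] [ 0.04359168  0.10441278 -0.01564083]
scene [319.83324523 155.46392655]
side [307.97338868 149.63616266]
```

View pics/c4.png

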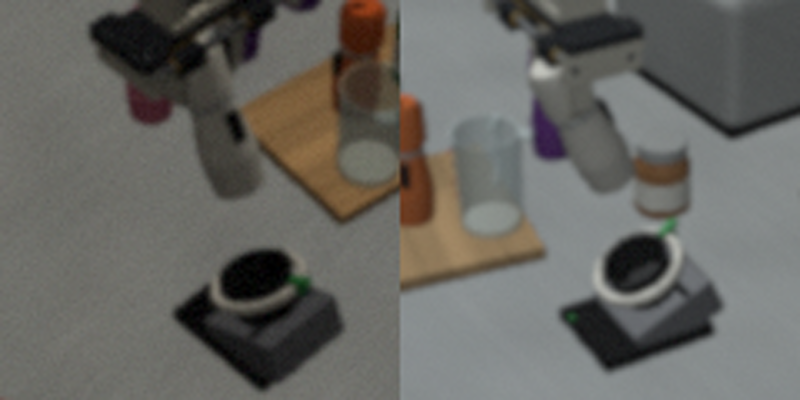

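The salt has lifted out and kept its 25° tilt (foot at left crop (237,185)); the dock's cup is empty. I carry it over the trivet, touch down on the lower foot edge, then roll it upright.

Request:
{"method": "servo_tool", "body": {
  "series": [-0.1,-0.4,0,0,-0.17,-0.87,-0.2,0,-0.17,-0.87,-0.4,0,-0.17,-0.87,-0.4,0,-0.17,-0.87,-0.4,0,-0.17,-0.87,-0.4,0,-0.17,-0.87,-0.4,0,-0.17,-0.87,-0.4,0,-0.17,-0.87,-0.4,0,-0.1,-0.5,-0.3,0,0,0,-0.3,0,0,0,-0.3,0,0,0,-0.3,0,0,0,0,0,0,0,0,0]
}}

```text
clock: 8.32
eef_pos: [464.9, -298.7, 121.8]
orientation: [0.138, 3.138, -0.0]
wrist_force: [0.6, 0.5, -2.6]
grip_width: 0.539
finger_force: 30.0
```

```bash
python3 - <<'E'
from h import *
print(readout.sense()['eef_pos'])
for n in('scene','side'):
    im,P=shot(n,n+'3')
a=cv2.imread('pics/scene3.png')[200:320,190:310]; b=cv2.imread('pics/side3.png')[190:310,300:420]
cv2.imwrite('pics/c5.png',cv2.resize(np.hstack([a,b]),(800,400),interpolation=2))
E
```

```text
[ 464.86121994 -298.73033985  121.78272377]
```

Request:
{"method": "servo_tool", "body": {
  "series": [0,0,-0.1,0,0,0,-0.1,0,0,0,-0.08,0,0,0,0,0]
}}

```text
clock: 8.93
eef_pos: [464.4, -299.2, 110.7]
orientation: [0.14, 3.138, 0.0]
wrist_force: [-1.8, 1.2, 3.5]
grip_width: 0.537
finger_force: 30.0
```

Request:
{"method": "servo_tool", "body": {
  "series": [0,0,-0.05,0,0,0,0,0]
}}

```text
clock: 9.18
eef_pos: [464.8, -299.4, 110.4]
orientation: [0.14, 3.138, -0.0]
wrist_force: [-5.3, 2.7, 16.0]
grip_width: 0.538
finger_force: 30.0
```

Request:
{"method": "servo_tool", "body": {
  "series": [0.11,-0.01,0.035,0,0.12,-0.01,0.025,0,0.12,-0.01,0.02,0,0.13,-0.01,0.01,0,0,0,0,0]
}}

```text
clock: 9.8
eef_pos: [483.7, -300.8, 113.0]
orientation: [-0.139, -3.138, 0.0]
wrist_force: [-3.0, 1.4, 10.2]
grip_width: 0.543
finger_force: 30.0
```

Request:
{"method": "servo_tool", "body": {
  "series": [0.13,-0.01,0.007,0,0.13,-0.01,0.003,0,0.13,-0.01,-0.003,0,0,0,0,0]
}}

```text
clock: 10.3
eef_pos: [499.5, -302.2, 113.1]
orientation: [0.139, 3.138, -0.001]
wrist_force: [-2.5, 1.5, 8.0]
grip_width: 0.541
finger_force: 30.0
```

```bash
python3 - <<'E'
from h import *
for n in('scene','side'):
    im,P=shot(n,n+'4')
a=cv2.imread('pics/scene4.png')[210:310,200:300]; b=cv2.imread('pics/side4.png')[200:300,315:415]
cv2.imwrite('pics/c5.png',cv2.resize(np.hstack([a,b]),(800,400),interpolation=2))
E
```

```text
(no output)
```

View pics/c5.png

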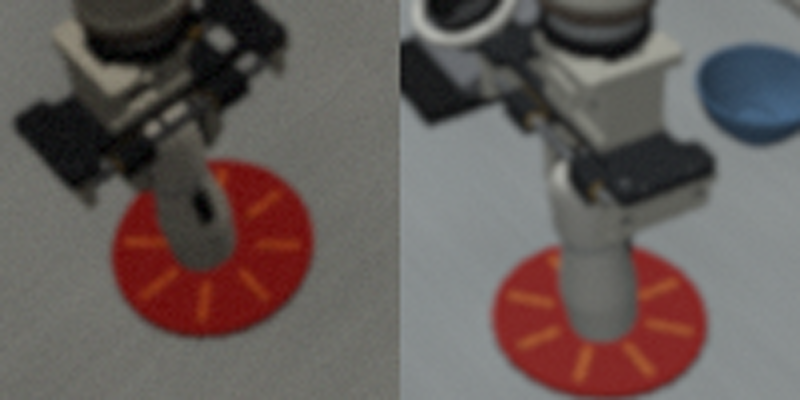

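The salt is pivoting upright on the trivet, with its foot at left crop (205,245) near the centre. I continue the roll to vertical.

Request:
{"method": "servo_tool", "body": {
  "series": [0.12,-0.01,-0.01,0,0.12,-0.01,-0.015,0,0.1,-0.01,-0.02,0,0.06,0,-0.015,0,0,0,0,0]
}}

```text
clock: 11.02
eef_pos: [516.1, -303.7, 111.2]
orientation: [0.139, 3.137, -0.002]
wrist_force: [-1.6, 1.3, 8.6]
grip_width: 0.543
finger_force: 30.0
```

```bash
python3 - <<'E'
from h import *
P={}
for n in('scene','side'):
    im,P[n]=shot(n,n+'5')
S,D=P['scene'],P['side'];e=np.array(readout.sense()['eef_pos'])
for z in(8,60,100): print(z,proj(S,[e[0],e[1],z]),proj(D,[e[0],e[1],z]))
for n,(u0,u1) in(('scene',(222,262)),('side',(355,395))):
    g=cv2.imread(f'pics/{n}5.png'); hs=cv2.cvtColor(g,cv2.COLOR_BGR2HSV)
    for v in range(236,292,4):
        r=hs[v,u0-15:u1+15]; red=(r[:,1]>110); w=np.where(~red)[0]
        print(n,v,''.join('r' if x else '.' for x in red), end='\n')
E
```

```text
8 [250.60536026 271.28984556] [364.95899945 278.32347652]
60 [248.47451314 262.45586191] [365.5908182 265.3513528]
100 [246.75007642 255.30675879] [366.09755682 254.9472996 ]
scene 236 ...............................................r......................
scene 240 ......................................................................
scene 244 ......................................................................
scene 248 ............................r.........................................
scene 252 ........................r......................rrrrrrrrrrrrr..........
scene 256 ...........................r.r..................rrrrrrrrrrrrrrrrr.....
scene 260 ..........................rrr.....................rrrrrrrrrrrrrrrrrrr.
scene 264 ........................rrrrrrrrrr...........rr.....rrrrrrrrrrrrrrrrrr
scene 268 ......................rrrrrrrrrrrrr................rrrrrrrrrrrrrrrrrrr
scene 272 .....................rrrrrrrrrrrrrrr................rrrrrrrrrrrrrrrrrr
scene 276 .....................rrrrrrrrrrrrrrrrrr..........rrrrrrrrrrrrrrrrrrrrr
scene 280 ......................rr
[... 628 characters left out ...]
............................................................
side 260 ......................................................................
side 264 ........rrrrrrrrr..................rrrr...............................
side 268 ...rrrrrrrrrrrrr....................rrrrrrrrr.........................
side 272 rrrrrrrrrrrrrrrr....................rrrrrrrrrrrrr.....................
side 276 rrrrrrrrrrrrrrrrr..................rrrrrrrrrrrrrrrr...................
side 280 rrrrrrrrrrrrrrrrr.................rrrrrrrrrrrrrrrrr...................
side 284 rrrrrrrrrrrrrrrrrrrrr..........rrrrrrrrrrrrrrrrrrrr...................
side 288 ..rrrrrrrrrrrrrrrrrrrrrrrrrrrrrrrrrrrrrrrrrrrrrrr.....................
```

Request:
{"method": "servo_tool", "body": {
  "series": [0.06,0,0.01,0,0,0,0,0]
}}

```text
clock: 11.38
eef_pos: [517.6, -303.7, 110.9]
orientation: [0.14, 3.138, -0.001]
wrist_force: [-3.2, 0.1, 7.2]
grip_width: 0.54
finger_force: 30.0
```

Request:
{"method": "servo_tool", "body": {
  "series": [0,0,0,0,0,0,0,0,0,0,0,0,0,0,0,0],
  "jaw": 0.25
}}

```text
clock: 11.88
eef_pos: [517.6, -303.0, 110.0]
orientation: [-0.139, -3.138, -0.0]
wrist_force: [1.3, 0.6, 0.4]
grip_width: 0.75
finger_force: 0.0
```

Request:
{"method": "servo_tool", "body": {
  "series": [0,0,0.3,0,0,0,0.6,0,0,0,0.9,0,0,0,1,0,0,0,1,0,0,0,1,0,0,0.8,0.6,0],
  "jaw": 0
}}

```text
clock: 12.75
eef_pos: [517.4, -274.1, 329.7]
orientation: [0.147, 3.135, -0.005]
wrist_force: [-0.4, 0.9, 0.5]
grip_width: 0.999
finger_force: 0.0
```

```bash
python3 - <<'E'
from h import *
S0={'eef_pos':[445.52,210.3,346.31],'orientation':[-0.245,-3.131,0]}
W1=params('wrist',S0);S=params('scene');D=params('side')
g=cv2.imread('pics/w1.png');hs=cv2.cvtColor(g,cv2.COLOR_BGR2HSV)
m=cv2.inRange(hs,(5,150,60),(16,255,255));n,l,s,c=cv2.connectedComponentsWithStats(m)
i=1+s[1:,4].argmax();print('pepper blob',s[i],c[i],onz(W1,420,203,168),onz(W1,427,201,168))
a=(l==i).astype(np.uint8);cnt=max(cv2.findContours(a,0,1)[0],key=cv2.contourArea)[:,0]
ctop=onz(W1,*c[i],120);print(ctop)
k=hs[:,:,2]<60
b=(k&(cv2.dilate(a,np.ones((9,9)))>0)).astype(np.uint8);n,l2,s2,c2=cv2.connectedComponentsWithStats(b)
for j in range(1,n):
    if s2[j,4]>20: print('black',s2[j],c2[j])
# right-lower arc of cap
arc=np.array([p for p in cnt if p[0]+p[1]>c[i][0]+c[i][1]+12]);print(len(arc))
Pt=np.array([onz(W1,*p,165)[:2] for p in arc])
A=np.c_[2*Pt,np.ones(len(Pt))];q=np.linalg.lstsq(A,(Pt**2).sum(1),rcond=None)[0];print('circle',q[:2],np.sqrt(q[2]+q[:2]@q[:2]))
for z in(18,168):print('scene pred',proj(S,[q[0],q[1],z]),'side',proj(D,[q[0],q[1],z]))
for n in('scene','side'): shot(n,n+'6')
a=cv2.imread('pics/scene6.png')[210:310,200:300]; b=cv2.imread('pics/side6.png')[200:300,315:415]
cv2.imwrite('pics/c6.png',cv2.resize(np.hstack([a,b]),(800,400),interpolation=2))
print(readout.sense()['eef_pos'])
E
```

```text
pepper blob [ 378  164   68   63 2628] [412.25038052 195.45357686] [484.82332023 306.51207922 168.        ] [483.81896064 313.79247542 168.        ]
[489.0063291  310.83488883 120.        ]
black [382 176  13  14 109] [388.23853211 182.8440367 ]
black [412 201  13   8  43] [417.8372093  204.48837209]
70
circle [487.83761675 309.04804631] 23.5124099381691
scene pred [364.75944068 160.95200993] side [262.95925109 183.7869574 ]
scene pred [367.6369576  130.99526638] side [258.9261099  149.36039663]
[ 520.17057755 -268.01741674  330.95748863]
```

View pics/c6.png

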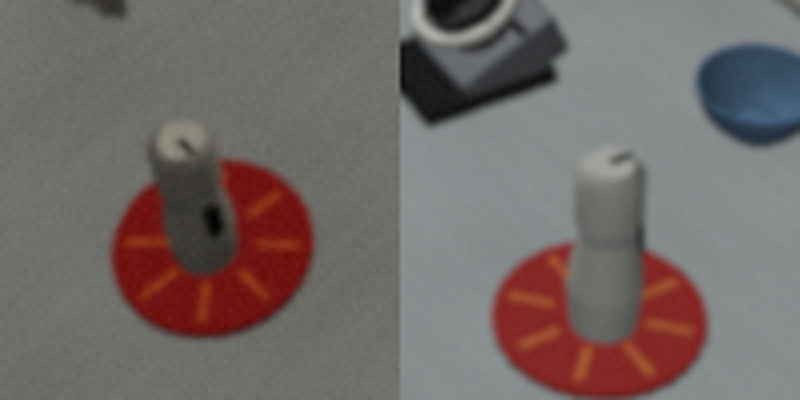

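The salt stands upright and centred on the red trivet, with its foot at left crop (205,250). Now I compute the pepper's port heading, the neighbours and the refined mark.

```bash
python3 - <<'E'
from h import *
W1=params('wrist',{'eef_pos':[445.52,210.3,346.31],'orientation':[-0.245,-3.131,0]})
W2=params('wrist',{'eef_pos':[697.29,99.66,346.4],'orientation':[.00147,-3.1403,-.00176]})
c=np.array([487.5,309])
for t,p,z in(('port',(388.2,182.8),87),('line',(417.8,204.5),168)):
    q=onz(W1,*p,z)[:2]-c;print(t,q,np.degrees(np.arctan2(q[1],q[0])))
print('oil',onz(W1,500,212,158),'foot',onz(W1,455,185,50))
print('jug rim',onz(W2,130+678/2,40,138),'foot',onz(W2,130+604/2,118/2,20))
print('board corner',onz(W2,130+485/2,160/2,18),onz(W1,316,123,18),onz(W1,487,130,18))
E
```

```text
port [-10.33920037 -18.69340528] -118.94669481000467
line [-1.44922357 -4.86929199] -106.57432690022037
oil [511.02851042 392.52355911 158.        ] foot [502.90477265 386.82964126  50.        ]
jug rim [560.365043   247.07870759 138.        ] foot [560.33648466 248.0562012   20.        ]
board corner [586.8857539  169.64617047  18.        ] [391.98485381 211.07172368  18.        ] [439.01563379 448.02655914  18.        ]
```

Request:
{"method": "servo_tool", "body": {
  "series": [0,0.9,0,-0.9,0,0.93,0,-0.9,0,0.93,0,-0.9,0,0.93,0,-0.9,0,0.93,0,-0.9,0,0.93,0,-0.9,0,0.93,0,-0.9,0,0.93,0,-0.9,0,0.93,0,-0.9,0,0.93,0,-0.9,0,0.93,0,-0.9,0,0.93,0,-0.9,0,0.8,0,-0.9,0,0,0,0,0,0,0,0],
  "jaw": 0.25
}}

```text
clock: 14.72
eef_pos: [517.7, 205.0, 326.1]
orientation: [1.849, 2.539, -0.001]
wrist_force: [-0.0, -1.4, -0.4]
grip_width: 0.749
finger_force: 0.0
```

```bash
cat >> h.py <<'E'
def pepper(name,zb=18):
    """cap circle centre, port and line headings of the orange mill in a wrist picture"""
    im,P=shot('wrist',name); g=im[:,:,::-1].copy(); hs=cv2.cvtColor(g,cv2.COLOR_BGR2HSV)
    m=cv2.inRange(hs,(4,140,50),(17,255,255)); n,l,s,c=cv2.connectedComponentsWithStats(m)
    i=1+s[1:,4].argmax(); a=(l==i).astype(np.uint8); cnt=max(cv2.findContours(a,0,1)[0],key=cv2.contourArea)[:,0]
    print('blob',s[i],c[i])
    o=P and np.linalg.inv(P[3])[:3,3]
    g0=onz(P,*c[i],zb+100)[:2]; out=(g0-o[:2])/np.linalg.norm(g0-o[:2])
    # top rim lies farthest from the camera foot: fit circle there at rim height
    Q=np.array([onz(P,*p,zb+140)[:2] for p in cnt]); t=Q@out; sel=Q[t>t.max()-16]
    A=np.c_[2*sel,np.ones(len(sel))]; q=np.linalg.lstsq(A,(sel**2).sum(1),rcond=None)[0]
    r=np.sqrt(q[2]+q[:2]@q[:2]); cx=q[:2]
    print('cap centre',cx,'r',r,'cam',o.round(0)); 
    h=cv2.convexHull(cnt); hm=cv2.fillConvexPoly(np.zeros_like(a),h,1)
    b=((hs[:,:,2]<60)&(cv2.dilate(hm,np.ones((5,5)))>0)).astype(np.uint8); n,l2,s2,c2=cv2.connectedComponentsWithStats(b)
    for j in range(1,n):
        if s2[j,4]>12:
            for t,z in(('port',zb+69),('line',zb+150)):
                d=onz(P,*c2[j],z)[:2]-cx; print('  black',s2[j],c2[j].round(1),t,d.round(1),np.degrees(np.arctan2(d[1],d[0])).round(1))
            ys,xs=np.where(l2==j); w=np.array([onz(P,x,y,zb+150)[:2] for x,y in zip(xs,ys)])
            e=np.linalg.svd(w-w.mean(0))[2][0] if len(w)>2 else [0,0]; print('   long axis',np.degrees(np.arctan2(e[1],e[0])).round(1))
    return cx
E
python3 - <<'E'
from h import *
print(readout.sense()['eef_pos'],readout.sense()['orientation'],readout.sense()['qpos'].round(2))
pepper('p1')
E
```

```text
[517.71110459 205.00098607 326.06803903] [ 1.84877691e+00  2.53948245e+00 -1.43850845e-03] [-0.29  0.23 -0.16  1.67  0.04  1.25 -0.15]
blob [ 301   34   55   66 2652] [328.35067873  65.19607843]
cap centre [491.30046166 310.68418645] r 24.038359841288614 cam [499. 266. 483.]
  black [315  61  15  14  72] [321.8  67.4] port [-7.2  3. ] 157.0
  black [315  61  15  14  72] [321.8  67.4] line [-4.2 -6.7] -122.1
   long axis -122.4
  black [305  82   9  12  44] [309.   87.9] port [-14.1 -21.8] -122.9
  black [305  82   9  12  44] [309.   87.9] line [ -9.7 -26.4] -110.1
   long axis -33.5
```

The pepper is at (491,311) with its port heading −122.5°, and the port, line and line-axis estimates all agree. The closing line needed for docking would run into the jug, so I'll first grip in the clear direction, set it down in the open, and regrip.

Request:
{"method": "servo_tool", "body": {
  "series": [-0.22,0.88,-0.5,0,-0.23,0.88,-0.5,0,-0.23,0.87,-0.5,0,0,0,-0.5,0,0,0,-0.9,0,0,0,-0.9,0,0,0,-0.8,0,0,0,-0.4,0,0,0,-0.15,0,0,0,0,0,0,0,0,0]
}}

```text
clock: 16.15
eef_pos: [491.2, 311.8, 121.5]
orientation: [1.849, 2.539, 0.003]
wrist_force: [0.2, 0.2, -0.5]
grip_width: 0.749
finger_force: 0.0
```

Request:
{"method": "servo_tool", "body": {
  "series": [0,0,0,0,0,0,0,0,0,0,0,0,0,0,0,0],
  "jaw": 1
}}

```text
clock: 16.65
eef_pos: [490.7, 311.5, 120.6]
orientation: [1.849, 2.539, 0.001]
wrist_force: [-0.3, -0.0, 2.4]
grip_width: 0.535
finger_force: 30.0
```

Request:
{"method": "servo_tool", "body": {
  "series": [0,0,0.3,0,0,0,0.8,0,0,0,1,0,0,0,1,0,0,0,1,0,0,-0.5,0.8,0,0,-0.9,0,1,0,-0.9,0,1,0,-0.9,0,1,0,-0.9,0,1,0,-0.9,-0.2,1,0,-0.9,-0.6,1,0,-0.9,-0.8,1,0,-0.9,-0.8,1,0,-0.9,-0.8,1,0,-0.9,-0.8,1,0,-0.5,-0.5,1,0,0,-0.2,0,0,0,0,0,0,0,0,0]
}}

```text
clock: 19.15
eef_pos: [491.2, -87.4, 129.1]
orientation: [0.247, 3.13, 0.001]
wrist_force: [0.3, -0.5, -3.1]
grip_width: 0.536
finger_force: 30.0
```

Request:
{"method": "servo_tool", "body": {
  "series": [0,0,-0.3,0,0,0,-0.2,0,0,0,-0.1,0,0,0,0,0]
}}

```text
clock: 19.65
eef_pos: [490.0, -88.6, 103.7]
orientation: [-0.249, -3.131, -0.0]
wrist_force: [-0.8, 0.4, -3.4]
grip_width: 0.533
finger_force: 30.0
```

Request:
{"method": "servo_tool", "body": {
  "series": [0,0,-0.04,0,0,0,0,0]
}}

```text
clock: 19.9
eef_pos: [490.6, -88.8, 102.7]
orientation: [0.249, 3.131, 0.0]
wrist_force: [-0.1, -0.4, -3.4]
grip_width: 0.538
finger_force: 30.0
```

Request:
{"method": "servo_tool", "body": {
  "series": [0,0,-0.03,0,0,0,0,0]
}}

```text
clock: 20.15
eef_pos: [490.9, -88.8, 102.6]
orientation: [0.249, 3.131, -0.0]
wrist_force: [-2.8, 0.7, 5.9]
grip_width: 0.534
finger_force: 30.0
```

Request:
{"method": "servo_tool", "body": {
  "series": [0,0,0,0,0,0,0,0,0,0,0,0],
  "jaw": 0.25
}}

```text
clock: 20.52
eef_pos: [490.5, -88.7, 101.5]
orientation: [0.249, 3.131, -0.0]
wrist_force: [-0.7, -0.2, 0.2]
grip_width: 0.742
finger_force: 0.0
```

Request:
{"method": "servo_tool", "body": {
  "series": [0,0,0.3,0,0,0,0.7,0,0,0,1,0,0,0,1,0,0.2,0,1,0,0.8,0.2,1,0,0.9,0.3,0.6,0,0.9,0.3,0,0,0.9,0.2,0,0,0,0,0,0,0,0,0,0]
}}

```text
clock: 21.9
eef_pos: [637.6, -49.0, 325.5]
orientation: [-0.249, -3.131, 0.001]
wrist_force: [-0.5, 0.4, 0.2]
grip_width: 0.753
finger_force: 0.0
```

```bash
python3 - <<'E'
from h import *
print(readout.sense()['eef_pos'],readout.sense()['orientation'])
pepper('p2',0)
im=cv2.imread('pics/p2.png');hs=cv2.cvtColor(im,cv2.COLOR_BGR2HSV)
m=cv2.inRange(hs,(50,120,40),(85,255,255));n,l,s,cc=cv2.connectedComponentsWithStats(m)
for i in range(1,n):
    if s[i,4]>15: print('green',s[i],cc[i])
cv2.imwrite('pics/p2c.png',cv2.resize(im[0:240,160:560],(800,480),interpolation=3))
E
```

```text
[637.64499147 -49.0191935  325.51118346] [-2.49316886e-01 -3.13076072e+00  5.18289516e-04]
blob [ 228    4   65   72 3131] [260.66719898  40.04279783]
cap centre [490.89928481 -89.76478047] r 23.495550600909695 cam [574. -40. 483.]
  black [238  30  15  13  71] [245.   36.1] port [-15.2 -20.8] -126.2
  black [238  30  15  13  71] [245.   36.1] line [ 4.1 -7. ] -59.5
   long axis -62.1
  black [243  59  12  10  30] [249.5  64.5] port [ 15.  -22.1] -55.9
  black [243  59  12  10  30] [249.5  64.5] line [28.4 -8. ] -15.8
   long axis 43.6
green [376  77   7   7  35] [379.22857143  79.91428571]
green [374 162  15  21 177] [380.49152542 171.87570621]
```

View pics/p2c.png

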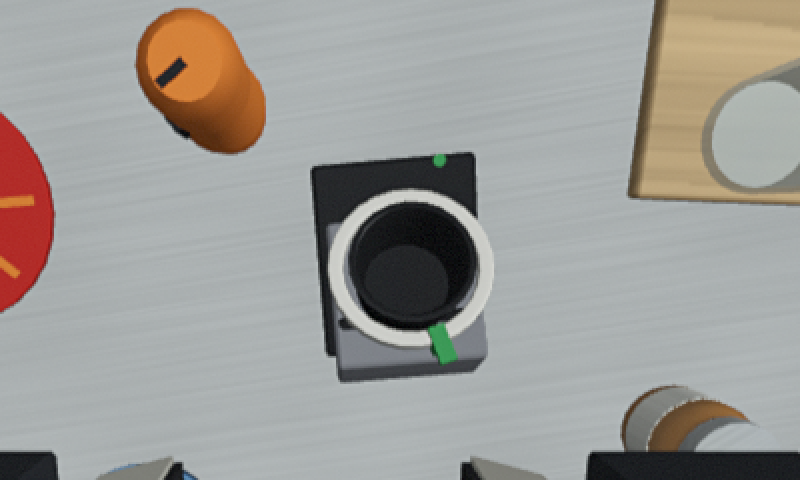

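The last close view shows the pepper standing free at (190,60), the empty cup with ring centre (411,268), base back corners at (312,168) and (474,153), and the mark at (442,344). I refit the dock from these.

```bash
python3 - <<'E'
from h import *
from scipy.optimize import least_squares
W=params('wrist',readout.sense());S=params('scene');D=params('side')
c=lambda x,y:(160+x/2-.25,y/2-.25)
a,b=onz(W,*c(312,168),16),onz(W,*c(474,153),16);v=b-a;print(a,b,np.linalg.norm(v),'yaw',np.degrees(np.arctan2(-v[0],v[1])))
im=cv2.imread('pics/p2.png').astype(int)[:240];roi=np.zeros(im.shape[:2],bool);roi[90:178,320:412]=1
m=((im.min(2)>150)&roi).astype(np.uint8);n,l,s,cc=cv2.connectedComponentsWithStats(m);i=1+s[1:,4].argmax();print('ring',s[i],cc[i])
cnt=max(cv2.findContours((l==i).astype(np.uint8),0,1)[0],key=cv2.contourArea);e=cv2.fitEllipse(cv2.convexHull(cnt));print(e)
def model(p):
    Rz=R.from_euler('z',p[2]);return np.array([p[0],p[1],0])+Rz.apply([20,0,52]),Rz*R.from_euler('y',-25,degrees=True)
hull=cv2.convexHull(cnt)[:,0]
def sil(p):
    F,A=model(p);t=np.linspace(0,2*np.pi,48);r=[]
    H=cv2.convexHull(np.array([proj(W,F+A.apply([49*np.cos(q),49*np.sin(q),h])) for q in t for h in(22,32)],np.float32))
    for q in hull: r.append(cv2.pointPolygonTest(H,(float(q[0]),float(q[1])),True))
    return r
yaw=np.arctan2(-v[0],v[1])
for cy in (yaw,np.radians(-5)):
    s=least_squares(lambda p:sil([p[0],p[1],cy]),[595,9],diff_step=1e-4)
    F,A=model([*s.x,cy]);print('dock',s.x,np.degrees(cy),'rms px',np.sqrt(np.mean(s.fun**2)),'F',F)
    mk=(380.49,171.88)
    for h in(33,36):
        o,d=ray(W,*mk);o=A.inv().apply(o-F);d=A.inv().apply(d);q=o+d*(h-o[2])/d[2];print('mark',q,np.degrees(np.arctan2(q[1],q[0])))
    print('base centre from corners',(a+b)[:2]/2+65*np.array([np.cos(cy),np.sin(cy)]))
    print('floor centre crop',(proj(W,F)-[159.75,-.25])*2)
E
```

```text
[534.03314338 -40.31898491  16.        ] [541.65208095  65.77963231  16.        ] 106.37182327244892 yaw -4.1073572816709
ring [ 324   90   88   88 2329] [378.62473164 132.06741091]
((390.5360107421875, 133.59756469726562), (89.81710815429688, 134.85511779785156), 90.5975341796875)
dock [595.25465557  14.11543307] -4.1073572816709 rms px 6.693010261244304 F [615.20328744  12.68292259  52.        ]
mark [50.20218975  6.62604479 33.        ] 7.518847629391138
mark [50.99108612  6.12611169 36.        ] 6.850728007405813
base centre from corners [602.67566576   8.07466465]
floor centre crop [414.84698988 282.58009242]
dock [595.20964752  14.28993477] -5.0 rms px 6.704860152326169 F [615.13354149  12.54681991  52.        ]
mark [50.15183438  7.26199925 33.        ] 8.239178971406053
mark [50.94873214  6.75295033 36.        ] 7.550205025185487
base centre from corners [602.59526754   7.06520042]
floor centre crop [414.61910892 282.50430316]
```

```bash
python3 - <<'E'
from h import *
from scipy.optimize import least_squares
W=params('wrist',readout.sense());W2=params('wrist',{'eef_pos':[697.29,99.66,346.4],'orientation':[.00147,-3.1403,-.00176]})
c=lambda x,y:np.array((160+x/2-.25,y/2-.25)); c2=lambda x,y:np.array((130+x/2-.25,y/2-.25))
def model(p):
    Rz=R.from_euler('z',p[2]);return np.array([p[0],p[1],0])+Rz.apply([20,0,52]),Rz*R.from_euler('y',-25,degrees=True)
def ext(P,F,A):
    t=np.linspace(0,2*np.pi,90);H=np.array([proj(P,F+A.apply([49*np.cos(q),49*np.sin(q),h])) for q in t for h in(22,32)])
    return np.r_[H.min(0),H.max(0)]
ob1=np.r_[c(329,189),c(494,346)]; ob2=np.r_[c2(150,0)[0],c2(313,255)]
for yaw in(-4.2,-5):
    for use in(1,2,3):
        def res(p):
            F,A=model([*p,np.radians(yaw)]);r=[]
            if use&1:r+=list(ext(W,F,A)-ob1)
            if use&2:r+=list(ext(W2,F,A)[[0,2,3]]-ob2)
            return r
        s=least_squares(res,[595,9],diff_step=1e-4);F,A=model([*s.x,np.radians(yaw)]);print(yaw,use,'F',F.round(1),'res',s.fun.round(1))
        for P,mk in((W,(380.49,171.88)),(W2,(250.95,126.77))):
            o,d=ray(P,*mk);o=A.inv().apply(o-F);d=A.inv().apply(d);q=o+d*(36-o[2])/d[2];print('   mark',q.round(1),np.degrees(np.arctan2(q[1],q[0])).round(1))
        print('   floor crop',(proj(W,F)-[159.75,-.25])*2)
E
```

```text
-4.2 1 F [614.6   7.3  52. ] res [-0.8 -1.4  0.8  1.5]
   mark [51.2 11.5 36. ] 12.7
   mark [51.1 13.5 36. ] 14.8
   floor crop [406.33969214 283.00551832]
-4.2 2 F [612.6   8.3  52. ] res [-0.9  1.   0.1]
   mark [53.3 10.6 36. ] 11.2
   mark [53.4 12.9 36. ] 13.6
   floor crop [407.46710065 279.50992334]
-4.2 3 F [614.    7.8  52. ] res [-0.6 -2.   1.1  0.9 -1.3  0.5  1.2]
   mark [51.9 11.1 36. ] 12.1
   mark [51.9 13.2 36. ] 14.3
   floor crop [406.87502285 281.85649828]
-5 1 F [614.6   7.2  52. ] res [-0.8 -1.4  0.8  1.5]
   mark [51.  12.1 36. ] 13.4
   mark [50.9 14.1 36. ] 15.5
   floor crop [406.09943888 283.00505364]
-5 2 F [612.6   8.2  52. ] res [-1.   1.   0.1]
   mark [53.2 11.1 36. ] 11.8
   mark [53.2 13.5 36. ] 14.2
   floor crop [407.27553491 279.53070495]
-5 3 F [613.9   7.6  52. ] res [-0.5 -2.   1.1  0.9 -1.4  0.6  1.2]
   mark [51.7 11.7 36. ] 12.7
   mark [51.7 13.8 36. ] 14.9
   floor crop [406.65841583 281.86328937]
```

Request:
{"method": "servo_tool", "body": {
  "series": [-0.6,-0.16,0,-0.93,-0.6,-0.16,0,-0.93,-0.6,-0.16,0,-0.93,-0.6,-0.16,0,-0.93,-0.6,-0.16,-0.2,-0.93,-0.6,-0.16,-0.4,-0.93,-0.07,-0.04,-0.5,-0.93,0,0,-0.4,-0.93,0,0,-0.3,-0.93,0,0,0,-0.93,0,0,0,-0.93,0,0,0,-0.92,0,0,-0.5,0,0,0,-0.8,0,0,0,-0.9,0,0,0,-0.8,0,0,0,-0.5,0,0,0,-0.15,0,0,0,0,0,0,0,0,0]
}}

```text
clock: 24.45
eef_pos: [492.4, -88.9, 108.6]
orientation: [1.868, 2.524, 0.002]
wrist_force: [-0.0, -0.4, 0.2]
grip_width: 0.747
finger_force: 0.0
```

Request:
{"method": "servo_tool", "body": {
  "series": [-0.04,0,-0.15,0,0,0,0,0]
}}

```text
clock: 24.7
eef_pos: [489.5, -88.6, 101.2]
orientation: [-1.868, -2.525, 0.0]
wrist_force: [-0.0, 0.2, -0.2]
grip_width: 0.748
finger_force: 0.0
```

Request:
{"method": "servo_tool", "body": {
  "series": [0,0,0,0,0,0,0,0,0,0,0,0,0,0,0,0],
  "jaw": 1
}}

```text
clock: 25.2
eef_pos: [490.2, -88.7, 101.5]
orientation: [1.868, 2.526, 0.0]
wrist_force: [0.4, 0.8, -0.3]
grip_width: 0.536
finger_force: 30.0
```

Request:
{"method": "servo_tool", "body": {
  "series": [0,0,-0.03,0,-0.037,0.12,0.02,0,-0.037,0.12,0.018,0,-0.037,0.12,0.012,0,0,0,0,0]
}}

```text
clock: 25.82
eef_pos: [484.7, -73.3, 101.6]
orientation: [-1.866, -2.525, 0.001]
wrist_force: [-0.6, -0.6, -2.7]
grip_width: 0.538
finger_force: 30.0
```

```bash
cat >> h.py <<'E'
def tilt(tag,z0=None):
    """orange mask in scene & side: pixel rows -> mean column, for tilt reading"""
    out={}
    for n in('scene','side'):
        im,P=shot(n,n+tag); hs=cv2.cvtColor(im[:,:,::-1].copy(),cv2.COLOR_BGR2HSV)
        m=cv2.inRange(hs,(3,140,40),(17,255,255)); e=readout.sense()['eef_pos']; u,v=proj(P,[e[0],e[1],60]); k=np.zeros_like(m); k[int(v)-45:int(v)+45,int(u)-35:int(u)+35]=255; m&=k
        nn,l,s,c=cv2.connectedComponentsWithStats(m); i=1+s[1:,4].argmax(); ys,xs=np.where(l==i)
        print(n,'blob',s[i],'low centre',xs[ys>ys.max()-4].mean().round(1),ys.max(),'tool',proj(P,e).round(1),'straight-down foot',proj(P,[e[0],e[1],0]).round(1))
        out[n]=(P,xs,ys)
    return out
E
python3 - <<'E'
from h import *
tilt('7')
E
```

```text
scene blob [285 196  17  33 354] low centre 294.3 228 tool [292.8 205.1] straight-down foot [294.4 223.8]
side blob [308 225  14  22 256] low centre 315.0 246 tool [313.9 217. ] straight-down foot [314.9 241.7]
```

Request:
{"method": "servo_tool", "body": {
  "series": [0,0,-0.05,0,0,0,0,0]
}}

```text
clock: 26.18
eef_pos: [485.6, -74.4, 101.4]
orientation: [-1.868, -2.525, -0.0]
wrist_force: [-4.0, 0.5, 10.3]
grip_width: 0.536
finger_force: 30.0
```

Request:
{"method": "servo_tool", "body": {
  "series": [-0.037,0.12,0.01,0,-0.037,0.12,0.015,0,0,0,0,0]
}}

```text
clock: 26.55
eef_pos: [483.4, -66.0, 102.1]
orientation: [1.867, 2.523, -0.0]
wrist_force: [-1.1, -4.6, 5.7]
grip_width: 0.537
finger_force: 30.0
```

Request:
{"method": "servo_tool", "body": {
  "series": [-0.037,0.12,0.015,0,-0.037,0.12,0.012,0,0,0,0,0]
}}

```text
clock: 26.92
eef_pos: [480.0, -55.2, 102.8]
orientation: [1.867, 2.525, 0.0]
wrist_force: [0.1, -5.4, 5.2]
grip_width: 0.536
finger_force: 30.0
```

```bash
python3 - <<'E'
from h import *
tilt('8')
E
```

```text
scene blob [288 192  15  35 376] low centre 295.3 226 tool [295.6 200.8] straight-down foot [297.1 219.9]
side blob [306 223  15  22 267] low centre 313.4 244 tool [309.4 214.3] straight-down foot [310.6 239.2]
```

Request:
{"method": "servo_tool", "body": {
  "series": [-0.037,0.12,0.01,0,-0.037,0.12,0.006,0,0,0,0,0]
}}

```text
clock: 27.4
eef_pos: [476.6, -43.9, 102.9]
orientation: [-1.866, -2.526, -0.001]
wrist_force: [0.8, -1.0, 1.4]
grip_width: 0.532
finger_force: 30.0
```

Request:
{"method": "servo_tool", "body": {
  "series": [-0.037,0.12,0.002,0,-0.037,0.12,-0.002,0,0,0,0,0]
}}

```text
clock: 27.78
eef_pos: [473.6, -35.2, 102.9]
orientation: [-1.867, -2.526, -0.0]
wrist_force: [1.0, -1.3, 2.3]
grip_width: 0.539
finger_force: 30.0
```

```bash
python3 - <<'E'
from h import *
tilt('9')
E
```

```text
scene blob [290 187  16  36 384] low centre 297.9 222 tool [298.4 196.3] straight-down foot [299.7 215.5]
side blob [301 220  15  23 268] low centre 308.5 242 tool [304.4 211.8] straight-down foot [305.8 236.6]
```

Request:
{"method": "servo_tool", "body": {
  "series": [0,0,-0.035,0,-0.037,0.12,0.008,0,-0.037,0.12,0.01,0,0,0,0,0]
}}

```text
clock: 28.38
eef_pos: [471.1, -27.2, 102.9]
orientation: [1.868, 2.524, -0.001]
wrist_force: [-0.1, -2.7, 7.5]
grip_width: 0.539
finger_force: 30.0
```

Request:
{"method": "servo_tool", "body": {
  "series": [-0.037,0.12,0.006,0,-0.037,0.12,0.002,0,0,0,0,0]
}}

```text
clock: 28.75
eef_pos: [467.7, -16.6, 102.6]
orientation: [-1.868, -2.526, 0.0]
wrist_force: [0.7, -2.9, 3.8]
grip_width: 0.536
finger_force: 30.0
```

```bash
python3 - <<'E'
from h import *
tilt('10')
E
```

```text
scene blob [292 199  15  22 246] low centre 298.1 220 tool [301.  192.3] straight-down foot [302.1 211.5]
side blob [299 217  16  24 283] low centre 307.7 240 tool [299.9 209.6] straight-down foot [301.4 234.3]
```

Request:
{"method": "servo_tool", "body": {
  "series": [0,0,-0.035,0,-0.037,0.12,0.004,0,-0.037,0.12,0.004,0,-0.037,0.12,0,0,0,0,0,0]
}}

```text
clock: 29.48
eef_pos: [463.0, -1.6, 101.3]
orientation: [-1.867, -2.526, 0.0]
wrist_force: [0.4, -2.0, 3.7]
grip_width: 0.535
finger_force: 30.0
```

Request:
{"method": "servo_tool", "body": {
  "series": [-0.037,0.12,-0.01,0,-0.037,0.12,-0.012,0,-0.037,0.12,-0.016,0,0,0,0,0]
}}

```text
clock: 29.98
eef_pos: [458.5, 12.8, 99.8]
orientation: [-1.867, -2.526, 0.0]
wrist_force: [0.0, -1.8, 1.1]
grip_width: 0.535
finger_force: 30.0
```

```bash
python3 - <<'E'
from h import *
tilt('11')
E
```

```text
scene blob [294 194  15  23 271] low centre 299.9 216 tool [305.  186.6] straight-down foot [306.  205.3]
side blob [294 213  18  26 295] low centre 303.8 238 tool [293.  206.8] straight-down foot [294.7 230.6]
```

Request:
{"method": "servo_tool", "body": {
  "series": [0,0,0.3,0.2,0,0,0.5,1,0,0,0.6,1,0,0,0.6,1,0.1,0,0.6,1,0.2,0,0.6,1,0.25,0,0.6,1,0.25,0,0.2,1,0.25,0,0,1,0.25,0.02,0,1,0.25,0.02,0,1,0.23,0,0,1,0,0,0,0.72,0,0,0,0,0,0,0,0]
}}

```text
clock: 31.95
eef_pos: [529.4, 13.9, 259.8]
orientation: [-0.13, -3.138, -0.0]
wrist_force: [-0.3, 0.0, -4.1]
grip_width: 0.535
finger_force: 30.0
```

```bash
cat > tl.py <<'E'
from h import *
import sys
e=np.array(readout.sense()['eef_pos']);o=R.from_rotvec(readout.sense()['orientation']);tx=o.apply([1,0,0]);ty=o.apply([0,1,0])
print(e,'tool y heading',np.degrees(np.arctan2(ty[1],ty[0])),readout.sense()['ft_torque'],readout.sense()['wrist_force'])
g=e+[0,0,19]
for n in('scene','side'):
    im,P=shot(n,n+sys.argv[1]);hs=cv2.cvtColor(im[:,:,::-1].copy(),cv2.COLOR_BGR2HSV);m=cv2.inRange(hs,(3,140,40),(17,255,255))
    u,v=proj(P,g-[0,0,70]).astype(int);k=np.zeros_like(m);k[v-40:v+40,u-40:u+40]=255;m&=k
    nn,l,s,c=cv2.connectedComponentsWithStats(m);i=1+s[1:,4].argmax();print(n,s[i],c[i].round(1),'pred centroid of mill lower body (25-75mm up) by tilt:')
    for t in(0,15,20,25,30):
        a=tx*np.sin(np.radians(t))+np.array([0,0,1])*np.cos(np.radians(t));H=[]
        f=g-120.5*a; b1=np.cross(a,ty);
        for h,r in((0,25),(36,28),(85,21)):
            for q in np.linspace(0,6.28,24): H.append(proj(P,f+h*a+r*(np.cos(q)*ty+np.sin(q)*b1)))
        H=np.array(H);print('  ',t,'bbox',H.min(0).round(1),H.max(0).round(1))
E
python3 tl.py 12
```

```text
[529.4264608   13.87977585 259.79397893] tool y heading 85.26003988122265 [ 0.05241311  0.14728974 -0.04220262] [-0.31742043  0.03142309 -4.11048522]
scene [320 168  19  28 349] [328.8 182.8] pred centroid of mill lower body (25-75mm up) by tilt:
   0 bbox [311.8 161.9] [329.6 191.1]
   15 bbox [315.9 164. ] [335.3 194.7]
   20 bbox [316.6 164.6] [337.4 195.5]
   25 bbox [317.4 165. ] [339.5 196.2]
   30 bbox [318.1 165.2] [341.5 196.6]
side [311 160  20  24 274] [321.6 172.3] pred centroid of mill lower body (25-75mm up) by tilt:
   0 bbox [301.6 158.7] [319.  189.1]
   15 bbox [306.  156.8] [326.7 186.3]
   20 bbox [306.9 156. ] [329.2 185. ]
   25 bbox [307.9 155.1] [331.6 183.5]
   30 bbox [308.9 154.2] [333.9 181.9]
```

The pepper is held at about a 25° tilt (the boxes match in both views) with its closing line on the dock's y axis. I line it up on the cup axis and insert.

Request:
{"method": "servo_tool", "body": {
  "series": [0.01,0.01,-0.5,0,0.01,0.01,-0.6,0,0.1,-0.01,-0.23,0,0.1,-0.01,-0.23,0,0.1,-0.01,-0.23,0,0.1,-0.01,-0.23,0,0.05,0,-0.11,0,0,0,0,0]
}}

```text
clock: 33.05
eef_pos: [548.8, 12.9, 174.4]
orientation: [-0.128, -3.138, 0.0]
wrist_force: [1.0, -0.7, -3.4]
grip_width: 0.535
finger_force: 30.0
```

Request:
{"method": "servo_tool", "body": {
  "series": [0.1,-0.01,-0.22,0,0,0,0,0]
}}

```text
clock: 33.3
eef_pos: [552.7, 12.4, 165.3]
orientation: [-0.128, -3.138, 0.0]
wrist_force: [-0.3, 0.8, -3.3]
grip_width: 0.537
finger_force: 30.0
```

Request:
{"method": "servo_tool", "body": {
  "series": [0.1,-0.01,-0.22,0,0,0,0,0]
}}

```text
clock: 33.55
eef_pos: [556.6, 12.0, 156.3]
orientation: [-0.129, -3.138, 0.0]
wrist_force: [0.2, -0.2, -4.0]
grip_width: 0.536
finger_force: 30.0
```

Request:
{"method": "servo_tool", "body": {
  "series": [0.06,0,-0.12,0,0,0,0,0]
}}

```text
clock: 33.8
eef_pos: [559.2, 12.1, 152.0]
orientation: [-0.128, -3.138, -0.0]
wrist_force: [-0.1, -0.0, -3.2]
grip_width: 0.537
finger_force: 30.0
```

Request:
{"method": "servo_tool", "body": {
  "series": [0.05,0,-0.11,0,0,0,0,0]
}}

```text
clock: 34.05
eef_pos: [561.2, 12.1, 147.6]
orientation: [-0.128, -3.138, 0.0]
wrist_force: [-0.6, -0.2, -3.9]
grip_width: 0.535
finger_force: 30.0
```

Request:
{"method": "servo_tool", "body": {
  "series": [0.03,0,-0.07,0,0,0,0,0]
}}

```text
clock: 34.3
eef_pos: [562.4, 12.1, 144.9]
orientation: [-0.128, -3.139, 0.0]
wrist_force: [-0.3, 0.9, -3.6]
grip_width: 0.538
finger_force: 30.0
```

Request:
{"method": "servo_tool", "body": {
  "series": [0.02,0,-0.05,0,0,0,0,0]
}}

```text
clock: 34.55
eef_pos: [563.4, 12.1, 143.2]
orientation: [0.128, 3.139, 0.0]
wrist_force: [0.0, 0.2, -2.9]
grip_width: 0.537
finger_force: 30.0
```

Request:
{"method": "servo_tool", "body": {
  "series": [0.015,0,-0.03,0,0,0,0,0]
}}

```text
clock: 34.8
eef_pos: [563.5, 12.2, 143.1]
orientation: [-0.128, -3.138, 0.0]
wrist_force: [-5.7, 0.3, 5.8]
grip_width: 0.534
finger_force: 30.0
```

Request:
{"method": "servo_tool", "body": {
  "series": [0.01,0,-0.025,0,0,0,0,0]
}}

```text
clock: 35.05
eef_pos: [563.4, 12.2, 143.0]
orientation: [-0.128, -3.138, 0.001]
wrist_force: [-10.4, 0.0, 14.3]
grip_width: 0.535
finger_force: 30.0
```

Request:
{"method": "servo_tool", "body": {
  "series": [-0.01,0,0.03,0,0,0,0,0]
}}

```text
clock: 35.3
eef_pos: [563.4, 12.1, 143.0]
orientation: [-0.128, -3.138, 0.0]
wrist_force: [-6.2, 0.5, 8.0]
grip_width: 0.536
finger_force: 30.0
```

Request:
{"method": "servo_tool", "body": {
  "series": [0,0,0,0,0,0,0,0,0,0,0,0],
  "jaw": 0.25
}}

```text
clock: 35.67
eef_pos: [564.3, 12.1, 142.1]
orientation: [0.128, 3.138, 0.0]
wrist_force: [-0.1, -0.6, 0.3]
grip_width: 0.749
finger_force: 0.0
```

Request:
{"method": "servo_tool", "body": {
  "series": [0,0,0.3,0,0,0,0.6,0,0,0,0.9,0,0,0,1,0,0.4,0,1,0,0.9,0.3,0.8,0,1,0.3,0.3,0,1,0.3,0,0,0.5,0.3,0,0,0,0,0,0,0,0,0,0]
}}

```text
clock: 37.05
eef_pos: [715.4, 59.6, 338.4]
orientation: [-0.129, -3.139, 0.001]
wrist_force: [-0.6, -0.1, 0.3]
grip_width: 0.75
finger_force: 0.0
```

```bash
python3 - <<'E'
from h import *
st=readout.sense();print(st['eef_pos'])
im,W=shot('wrist','f1');hs=cv2.cvtColor(im[:,:,::-1].copy(),cv2.COLOR_BGR2HSV)
def comps(m,mn,t):
    n,l,s,c=cv2.connectedComponentsWithStats(m.astype(np.uint8))
    for i in range(1,n):
        if s[i,4]>=mn: print(t,s[i],c[i].round(1))
    return
comps(cv2.inRange(hs,(50,120,40),(85,255,255)),15,'green')
o=cv2.inRange(hs,(3,140,40),(17,255,255));n,l,s,c=cv2.connectedComponentsWithStats(o);i=1+s[1:,4].argmax();print('pepper',s[i],c[i])
hull=cv2.fillConvexPoly(np.zeros_like(o),cv2.convexHull(np.argwhere(l==i)[:,::-1].astype(np.int32)),1)
comps((hs[:,:,2]<60)&(hull>0),12,'black')
Rz=R.from_euler('z',-4.7,degrees=True);A=Rz*R.from_euler('y',-25,degrees=True);F=np.array([614.5,7.5,52])
print('pred top',proj(W,F+A.apply([0,0,150])))
for ph in(0,10,13.5,20):
    q=np.radians(ph);d=np.array([np.cos(q),np.sin(q),0]);print(ph,'port',proj(W,F+A.apply(28.5*d+[0,0,69])).round(1),'mark',proj(W,F+A.apply(55*d+[0,0,36])).round(1))
E
```

```text
[715.36522809  59.55173001 338.44521628]
green [295  27   7   7  35] [297.8  30.2]
green [273 103  13  21 161] [279.5 113.4]
pepper [ 222    0   73   99 4401] [260.57305158  43.52601681]
black [247   0   7  12  54] [249.9   5.1]
black [285  29   3  12  21] [285.9  35.9]
black [236  47   3   7  13] [236.8  49.9]
black [287  48   6  14  26] [289.6  53.5]
black [240  59   5  17  27] [241.9  65.7]
black [261  65  15  22 231] [268.2  75.2]
black [294  69   1  15  15] [294.  76.]
pred top [248.34877249  -6.03345934]
0 port [263.7  79.4] mark [267.8 117. ]
10 port [268.5  79. ] mark [276.4 116.3]
13.5 port [270.1  78.7] mark [279.4 115.7]
20 port [273.2  77.8] mark [284.7 114.2]
```

Request:
{"method": "servo_tool", "body": {
  "series": [-0.6,-0.6,0.3,0,-0.7,-0.6,0.3,0,0,0,0,0,0,0,0,0]
}}

```text
clock: 37.6
eef_pos: [663.7, 12.1, 363.0]
orientation: [0.129, 3.138, 0.001]
wrist_force: [0.3, 0.7, 0.4]
grip_width: 0.751
finger_force: 0.0
```

```bash
cat > chk.py <<'E'
from h import *
import sys
st=readout.sense();print(st['eef_pos'])
im,W=shot('wrist',sys.argv[1]);hs=cv2.cvtColor(im[:,:,::-1].copy(),cv2.COLOR_BGR2HSV)
A=R.from_euler('z',-4.7,degrees=True)*R.from_euler('y',-25,degrees=True);F=np.array([613.5,7.5,52])
def cup(p,h):
    o,d=ray(W,*p);o=A.inv().apply(o-F);d=A.inv().apply(d);return (o+d*(h-o[2])/d[2])[:2]
ang=lambda v:np.degrees(np.arctan2(v[1],v[0])).round(1)
n,l,s,c=cv2.connectedComponentsWithStats(cv2.inRange(hs,(50,120,40),(85,255,255)))
for i in range(1,n):
    if s[i,4]>80: q=cup(c[i],36);print('mark',c[i].round(1),q.round(1),ang(q))
o=cv2.inRange(hs,(3,140,40),(17,255,255));n,l,s,c=cv2.connectedComponentsWithStats(o);i=1+s[1:,4].argmax();pm=l==i;print('pepper',s[i],c[i].round(1))
hull=cv2.fillConvexPoly(np.zeros_like(o),cv2.convexHull(np.argwhere(pm)[:,::-1].astype(np.int32)),1)
n,l,s,c=cv2.connectedComponentsWithStats(((hs[:,:,2]<60)&(hull>0)).astype(np.uint8))
for i in range(1,n):
    if s[i,4]>30:
        p,t=cup(c[i],69),cup(c[i],150);ys,xs=np.where(l==i);w=np.array([cup((x,y),150) for x,y in zip(xs,ys)]);e=np.linalg.svd(w-w.mean(0))[2][0]
        print('black',s[i],c[i].round(1),'as port',p.round(1),ang(p),'as line',t.round(1),ang(t),'long axis',ang(e))
        # edges of the mill either side at this row, at axis height plane through silhouette
        v=int(round(c[i][1]));x=np.where(pm[v])[0];print('  row edges',x.min(),x.max(),'mid in cup y(69):',cup(((x.min()+x.max())/2,v),60).round(1))
# cap top circle: farthest along -axis direction in image (uppermost)
cnt=max(cv2.findContours(pm.astype(np.uint8),0,1)[0],key=cv2.contourArea)[:,0]
Q=np.array([cup(p,140) for p in cnt]);o=A.inv().apply(np.linalg.inv(W[3])[:3,3]-F)[:2];out=-o/np.linalg.norm(o);t=Q@out;sel=Q[t>t.max()-18]
q=np.linalg.lstsq(np.c_[2*sel,np.ones(len(sel))],(sel**2).sum(1),rcond=None)[0];print('cap centre in cup at 140',q[:2].round(1),'r',np.sqrt(q[2]+q[:2]@q[:2]).round(1))
E
python3 chk.py f2
```

```text
[663.67634904  12.10460468 362.95231961]
mark [324.7 153.3] [51.8 12.7] 13.8
pepper [ 286   45   52   95 3712] [313.1  89.5]
black [311  61   6  15  55] [313.5  68.4] as port [-41.8  -0.6] -179.2 as line [8.9 1.2] 7.7 long axis 12.0
  row edges 287 337 mid in cup y(69): [-47.9  -2.6]
black [313 113  11  17 158] [318.2 121.1] as port [24.4  5. ] 11.5 as line [60.3  5.5] 5.2 long axis 0.9
  row edges 293 336 mid in cup y(69): [20.3  0.6]
cap centre in cup at 140 [ 1.5 -0.3] r 23.5
```

```bash
python3 -c "
from plant import job; print(job.job_done())"
```

```text
the job is handed in; nothing more can be done
None
```

The job is handed in at about 38 s: the salt mill stands upright and centred on the red trivet, and the orange pepper mill is down in the dock with its port within about 3° of the green mark; the collar had not moved, and nothing else was knowingly touched.

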